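Put the spice stand into use and unhitch its keeper bar

TASK

Get the spice stand ready for cooking: stand the loose salt shaker upright in the stand's empty bore, right down on its floor, and let go of it. Then unhitch the keeper bar that locks the spice jars in: pull its latch tab sideways, straight away from the housing, against the spring, lift the bar off the ball, and finish while still holding it, fairly level and still, about 10 cm above where it sat, touching nothing but the gripper. Do not knock over or push about the jars and the other things.

Things in the scene. Friction and masses are not known exactly. Their poses are not given: they have to be found in the camera images.
- stand: pale wooden spice stand, fixed. Origin on the worktop under its ball post; block 30 mm high, x -45 to 45, y -105 to 205 mm in its frame. Bores 49 mm wide, 22 mm deep: spice jars at y = -65 and 65 mm, empty at y = 165 mm. At the origin a steel post with round collar (54 mm wide, top 114 mm up), above it a 12 mm neck and 24 mm ball
- empty_bore (a point): centre of the mouth of the empty bore, 30 mm above the worktop (bore 49 mm across, mouth chamfered 2 mm, floor 22 mm below this point)
- ball (a point): centre of the ball on the post, 140 mm above the worktop; hidden in the keeper bar's housing at the start. The ball's top is 38 mm above the collar
- salt_shaker: salt shaker with grey pierced cap, round, 44 mm across up to 70 mm height and narrower above, 90 mm high, about 0.1 kg, loose, standing upright on the worktop, either right or left of the stand. Origin at the centre of its underside
- keeper: steel keeper bar, loose, 0.18 kg with latch. Origin under the housing's centre, on the collar; z up. Housing 40 x 40 x 46 mm high, open below, over the ball with 2 mm play; flat arms to y = -107 and 107 mm over the jars, 24 mm wide, 6 mm thick, underside 6 mm above the origin. The latch comes out at its -x side. The bar can turn about the ball; it must rise 40 mm to clear it
- latch_tab (a point): centre of the top of the black upright latch tab, 63 mm from the housing's centre along the bar's -x, 60 mm above the bar's origin; axes as the bar's, pull along -x. Tab 14 mm thick (x), 26 mm wide (y), free from 15 to 60 mm above the bar's origin, 36 mm gap to the housing. Pinch it front and back across the 14 mm
- latch (a joint): travel of the latch (m) along the bar's -x: 0 shut (a fork under the ball locks the bar down), free of the ball from 0.020, stop at 0.026. Spring 4.5 N at 0, 11 N at 0.026; shuts itself when released. The bar itself slips up to 2 mm along with the pull. When the housing is above the ball the spring draws the bar to the tab, which is all right
- jar_a: bystander: red-capped spice jar, 45 mm across, 106 mm high, standing loose in the bore at the stand's y = -65 mm
- jar_b: bystander: red-capped spice jar, 45 mm across, 106 mm high, standing loose in the bore at the stand's y = +65 mm
- pepper_mill: bystander: dark wooden pepper mill, 58 mm across, 170 mm high, loose, standing on the other side of the stand from the salt shaker. Origin at its underside
- mug: bystander: white mug with small leaves, 92 x 127 x 95 mm, right rear. Origin at its underside
- jam_jar: bystander: jam jar with yellow lid, 66 mm across, 100 mm high, at the rear. Origin at its underside
- fish_tin: bystander: flat round food tin, 86 mm across, 40 mm high, near the front edge. Origin at its underside
There are look-alikes about, which are no part of the job. What is shaped like the salt_shaker but orange or purple is not meant.

How it is judged:
By the outcome, as a careful person would: the job done as asked, in the order asked, and still so for the second after the job is handed in, while the arm keeps its last pose, push and grip.
It also fails if it takes over 56 s, if anything falls off the work surface, if the arm or the gripper's body presses on something with over 40 N, if the wrist force passes 120 N, or if a joint passes its speed limit or range.

ROBOT

A 7-joint arm with a two-finger parallel gripper is mounted at the origin on a cart in front of the work surface, level with it; the furniture and walls round the work are solid. World frame = base frame: x ahead of the robot, y to its left, z up, the work surface at z = 0. Lengths are in m, angles in rad, forces in N, time in s.
With the tool pointing down it reaches from about 0.4 to 0.85 m from the base axis. Payload 4.5 kg.
Tool frame: the origin (TCP) lies midway between the tips of the shut fingers; the grasp point (between the pads) lies r.grip_point_offset behind it (r.grip_point_offset is the distance from the TCP to the grasp point, in m); z points along the fingers, y is the line along which they close (so a half turn about z gives the same grasp; the last joint's range is limited). The gripper opens to 88 mm and grips with 3 to 60 N. Pads are 18 mm wide; open, the fingers measure 123 mm over their backs; the gripper's body (75 mm by 187 mm) begins 45 mm behind the grasp point.
Start: joints at [-1.211, 0.689, -0.195, 1.565, 0.157, 0.902, -0.215], TCP at [0.2, 0.592, 0.239] pointing down, gripper open.
Joint ranges: [-3.01, 3.01], [-0.46, 2.08], [-1.47, 1.51], [0.13, 2.56], [-1, 4.14], [0.04, 2.09], [-2.66, 2.66]. Speed limits (rad/s): [2.57, 2.57, 3.14, 3.14, 3.14, 3.14, 3.14].

INTERFACE

Orientations are given as a unit quaternion [x, y, z, w].
In Python, from plant import r gives the robot as it stands.
- The arm moves only by the shell command python3 -m jog 'ROWS' [FORCE]. ROWS is JSON, a list of rows, each an object of numbers: "wx", "wy", "wz": the turn, a rotation vector about the world's x, y, z as a fraction of full scale; "dx", "dy", "dz": the shift along the world's x, y, z as a fraction of full scale; "hand": the closure, from 0 (fully open) to 1 (shut). In form: [{"wx": .., "wy": .., "wz": .., "dx": .., "dy": .., "dz": .., "hand": ..}, ...]. A call has 1 to 5 rows; each row shifts and turns the commanded pose from where the row before left it; what a row does not reach is not made up. Full scale, the value 1, is 0.25 m for a shift and 2 rad for a turn. A row lasts 1/12 s, in which the tool goes at most 41.7 mm and 7.16 degrees, less where a joint would pass 70% of its speed; a pose out of reach is approached as far as the arm can. A call with a number of a shift or a turn outside -1 to 1 is refused whole. A call with a gripper value outside its range is refused whole. The fingers move at their own pace and stop on an object; FORCE is the grip in N (left out, the last holds). Time passes only in rows, so rows that do not move let the fingers close. It gives the time, the measured TCP pose, the force, the opening and the grip force at its end, in the units of the state.
- r.get_state(): the state, without advancing time (a new reading comes with each control period).
- r.snapshot(name): name is "side" or "top"; returns the picture (400x640x3 uint8, red, green, blue); there is no depth.
- r.camera_info(name): a dict with "mtx" (3x3 intrinsics, pixels), "k1" (the pictures are not rectified: a ray, as slopes to the right and down, at radius r is drawn at 1 + k1 r^2 times it, then the intrinsics apply), "R" (3x3) and "t" (3): a world point X has camera coordinates R X + t. Camera axes: x right, y down, z forward; pixel columns grow to the right and rows downward; lengths in m; the calibration is good to about 2 mm. A picture is of the moment at which its call begins. camera_info takes no time and is no camera call.
- r.finish_job(): hands the job in; it is judged then, once.
Trained networks look in the newest picture that a camera, given by its name, has taken for a name from the list of things; names that differ only in an ending like _2 or _b are one class to them, and where a whole thing is asked for, a point or a joint stands for the part that bears it (a point fixed in the world has none). Each returns a list of dicts, best first, with "p" (0 to 1); they miss things now and then, are a little off and sometimes report something else, mostly with a low value. They report only what shows in the picture. A call takes as long as a camera call. They do not tell look-alikes from the thing itself.
- r.search_frame(camera, query): "bbox" ([left, top, right, bottom] in pixels, round what is visible of it).
- r.masks_of(camera, query): "region" (400x640 bool, what is visible of it) and "bbox" ([left, top, right, bottom] in pixels, round what is visible of it).
The state is a dict: "clock": time; "q": joint angles; "qd": joint speeds; "joint_torque": joint torques, N m; "tool_pos": TCP position; "eef_rot": TCP orientation; "contact_force": force on the tool from outside, world axes, zero at the start; "moment": the same for the moment, N m; "opening": opening from 0.0 (shut) to 1.0 (fully open); "finger_force": force on a finger pad.
Only numpy, scipy, OpenCV 4.12 (cv2) and the standard library are available. Lean on these libraries where they do the work, as an engineer would, in place of code of your own. Each camera call takes 0.05 s, during which the arm holds its last target. There are 200 camera calls.

## Working session

There is one attempt and no reset: what is moved stays moved. The work goes in short steps, Python scripts to look and compute and a shell command to move; the robot and the scene stay as the last step left them, time stands still between calls to the robot, and variables do not carry over. Pictures are saved under pics/ and viewed, at most 10 in all, crops included, and the job is handed in when it is done.

```bash
ls; mkdir -p pics
cat > h.py <<'E'
import numpy as np, cv2
from plant import r
def cam(n):
    c=r.camera_info(n); return np.array(c["mtx"]),c["k1"],np.array(c["R"]),np.array(c["t"])
def proj(n,X):
    K,k1,R,t=cam(n)
    p,_=cv2.projectPoints(np.atleast_2d(np.array(X,float)),cv2.Rodrigues(R)[0],t,K,np.array([k1,0,0,0.]))
    return p[:,0]
def ray(n,uv):
    K,k1,R,t=cam(n)
    p=cv2.undistortPoints(np.array(uv,float).reshape(-1,1,2),K,np.array([k1,0,0,0.]))[:,0]
    d=np.c_[p,np.ones(len(p))]@R
    return -R.T@t,d
def at_z(n,uv,z):
    o,d=ray(n,uv); return o+d*((z-o[2])/d[:,2])[:,None]
E
python3 - <<'E'
from h import *
ims=[]
for n in ("side","top"):
    im=r.snapshot(n); cv2.imwrite(f"pics/{n}0.png",im[:,:,::-1]);
    K,k,R,t=cam(n); print(n,-R.T@t,R[2],K[0,0])
    for q in ["salt_shaker","keeper","latch_tab","stand","jar_a","pepper_mill","mug","jam_jar","fish_tin"]:
        print(q,[(np.round(d["bbox"]).astype(int).tolist(),round(d["p"],2)) for d in r.search_frame(n,q)[:4]])
print(r.get_state(),r.grip_point_offset)
E
```

```text
pics
side [ 0.48396676 -1.06376687  0.55473881] [ 0.01677102  0.93930214 -0.34268094] 402.1278968224632
salt_shaker [([308, 267, 326, 299], 0.89), ([347, 260, 377, 286], 0.6), ([241, 282, 281, 307], 0.56)]
keeper [([316, 191, 351, 224], 0.55)]
latch_tab [([316, 193, 333, 210], 0.74), ([316, 190, 347, 225], 0.55)]
stand [([318, 210, 361, 266], 0.73), ([309, 266, 328, 301], 0.4)]
jar_a [([330, 218, 347, 250], 0.68), ([342, 200, 352, 230], 0.55)]
pepper_mill [([319, 160, 335, 203], 0.73), ([332, 216, 348, 251], 0.17)]
mug [([409, 251, 448, 304], 0.94)]
jam_jar [([396, 221, 419, 265], 0.74)]
fish_tin [([259, 247, 293, 276], 0.6)]
top [-0.39887464 -0.38650514  1.42170309] [ 0.56499142  0.26694208 -0.78072186] 516.3831317541601
salt_shaker [([368, 288, 390, 318], 0.88), ([369, 228, 393, 244], 0.72), ([382, 257, 399, 276], 0.59)]
keeper [([295, 191, 351, 221], 0.8)]
latch_tab [([306, 207, 318, 218], 0.43)]
stand [([267, 186, 356, 254], 0.68)]
jar_a [([297, 199, 312, 217], 0.67), ([329, 213, 345, 238], 0.57)]
pepper_mill [([210, 162, 234, 205], 0.59)]
mug [([405, 187, 435, 224], 0.66), ([380, 257, 398, 279], 0.33)]
jam_jar [([362, 174, 377, 207], 0.59)]
fish_tin [([320, 267, 348, 296], 0.93)]
{'clock': 1.0, 'q': array([-1.21122568,  0.68912465, -0.19459114,  1.56530722,  0.15729673,
        0.90251189, -0.21508876]), 'qd': array([ 0.00167998, -0.00028664,  0.0007053 , -0.00126153, -0.00089362,
        0.00208751,  0.00016808]), 'joint_torque': array([ 2.32166985e-04, -5.27500641e+01, -1.26674350e+00, -1.53749657e+01,
       -5.18606510e-02, -7.89460410e-04,  1.94168342e-05]), 'tool_pos': array([0.20000889, 0.59214602, 0.23872516]), 'eef_rot': array([ 1.62153367e-01,  9.86765568e-01,  1.60394316e-05, -3.68898482e-07]), 'contact_force': array([-0.07804625, -0.97193312, -0.01763722]), 'moment': array([-0.01399198,  0.01511295,  0.03388947]), 'finger_force': 0.0, 'opening': 0.9995269329603906} 0.0187
```

View pics/side0.png

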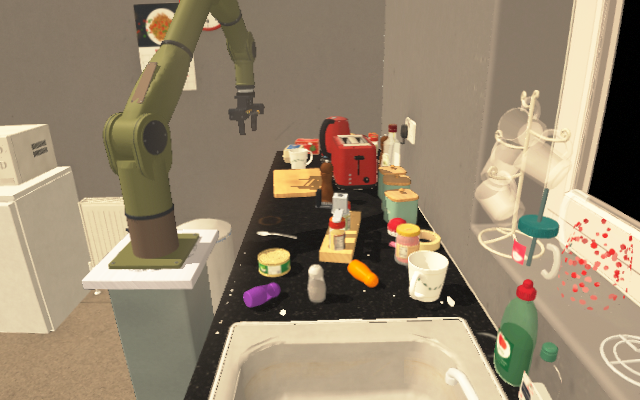

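View pics/top0.png

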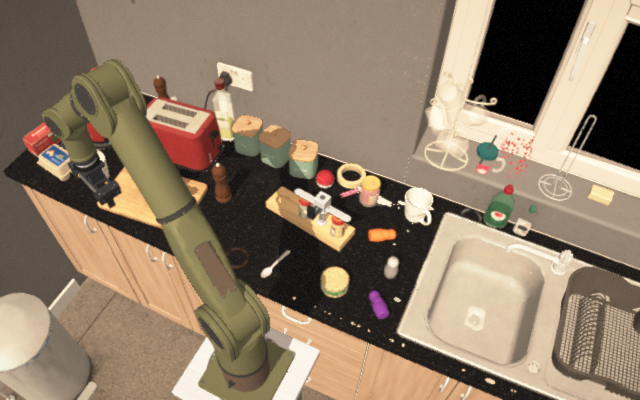

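The side view shows three shaker shapes: grey and upright at (317,283), orange and lying at (362,273), and purple and lying at (262,295). In the top view they are at (391,267), (381,235) and (378,304). Grey, upright and at the right of the stand is the one meant. I'll confirm it in a crop and measure.

Run:
```python
from h import *
a=cv2.imread("pics/side0.png")[180:310,290:390]; b=cv2.imread("pics/top0.png")[180:290,262:405]
a=cv2.resize(a,None,fx=3.9,fy=3.9,interpolation=3); b=cv2.resize(b,None,fx=2.75,fy=2.75,interpolation=3)
c=np.zeros((max(len(a),len(b)),a.shape[1]+b.shape[1],3),np.uint8); c[:len(a),:a.shape[1]]=a; c[:len(b),a.shape[1]:]=b
cv2.imwrite("pics/crop1.png",c); print(c.shape)
for n in ("side","top"):
    for q in ["salt_shaker","keeper","latch_tab","stand","jar_a"]:
        for d in r.masks_of(n,q)[:3]:
            m=d["region"]; v,u=np.nonzero(m); uv=[u.mean(),v.mean()]
            (cx,cy),wh,ang=cv2.minAreaRect(np.c_[u,v].astype(np.float32))
            print(n,q,round(d["p"],2),np.round(d["bbox"]),np.round(uv,1),len(u),np.round(wh,1),round(ang))
            if q=="stand" or q=="keeper": np.save(f"{n}_{q}.npy",m)
```

```text
(507, 783, 3)
side salt_shaker 0.85 [243. 281. 280. 306.] [260.7 294. ] 627 [18.7 38.9] 72
side salt_shaker 0.82 [309. 267. 328. 297.] [316.6 283.6] 543 [36. 16.] 90
side salt_shaker 0.62 [348. 260. 376. 288.] [361.1 272.6] 458 [33.2 16.3] 45
side keeper 0.71 [316. 188. 351. 223.] [334.7 204.8] 495 [32.6 29.3] 9
side latch_tab 0.5 [317. 189. 332. 206.] [321.4 200.4] 137 [21.4 11.6] 52
side stand 0.66 [318. 210. 362. 265.] [341.6 243.3] 897 [33.  56.3] 12
side jar_a 0.72 [333. 213. 350. 251.] [337.1 235.3] 441 [32. 15.] 90
top salt_shaker 0.79 [366. 226. 397. 241.] [381.8 234.7] 254 [10.4 25.2] 87
top salt_shaker 0.69 [370. 288. 390. 318.] [378.1 304.3] 350 [29.5 13.4] 63
top salt_shaker 0.47 [384. 257. 399. 279.] [390.9 267.4] 247 [20. 14.] 90
top keeper 0.71 [296. 187. 348. 221.] [321.5 205.6] 715 [58.4 28.3] 7
top latch_tab 0.64 [309. 207. 322. 216.] [313.2 211.9] 125 [11. 12.] 90
top latch_tab 0.17 [320. 268. 350. 300.] [334.6 281.5] 680 [29. 28.] 90
top stand 0.76 [266. 185. 356. 253.] [306.6 218.2] 1738 [91.1 27.1] 31
top jar_a 0.58 [332. 213. 347. 237.] [337.5 226.7] 260 [13.9 21.6] 6
top jar_a 0.51 [302. 197. 312. 220.] [303.9 207.3] 160 [12. 20.] 0
```

View pics/crop1.png

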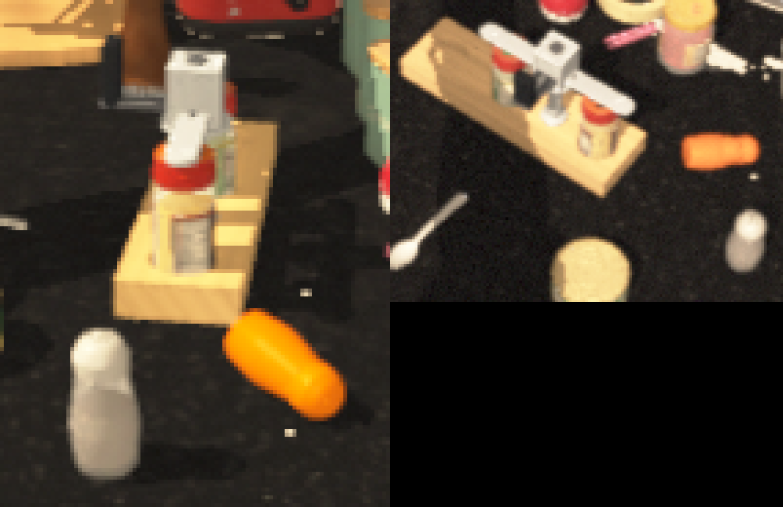

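The crop confirms the grey standing shaker with the pierced cap, at side (317,283) and top (391,267). The bar lies along the stand with its black tab on the robot's side, and the empty bore is at the far left end. Next I compute the poses.

```bash
cat > fit.py <<'E'
from h import *
from scipy.optimize import least_squares
def tri(a,b):
    (o1,d1),(o2,d2)=ray("side",[a]),ray("top",[b]); d1=d1[0];d2=d2[0]
    A=np.c_[d1,-d2]; s=np.linalg.lstsq(A,o2-o1,rcond=None)[0]
    p,q=o1+d1*s[0],o2+d2*s[1]; return (p+q)/2,np.linalg.norm(p-q)
def fit(pts,x0,free_z=False):   # pts: (cam, local, pixel)
    def f(p):
        c,s=np.cos(p[2]),np.sin(p[2]); R=np.array([[c,-s,0],[s,c,0],[0,0,1]])
        return np.concatenate([(proj(n,R@np.array(l)+[p[0],p[1],0])[0]-u) for n,l,u in pts])
    s=least_squares(f,x0,loss="soft_l1"); return s.x,f(s.x).reshape(-1,2)
E
python3 - <<'E'
from fit import *
S=[("side",(-.045,-.105,.03),(320,251.3)),("side",(.045,-.105,.03),(353.3,252.8)),("side",(-.045,-.105,0),(319.5,261)),("side",(.045,-.105,0),(352.3,262.6)),("side",(.045,.205,.03),(361,211.3)),
("top",(-.045,-.105,.03),(338.4,245.5)),("top",(.045,-.105,.03),(355.8,229.1)),("top",(.045,.205,.03),(282.7,186.5)),("top",(-.045,.205,.03),(265.6,202.9))]
p,e=fit(S,[.6,0,0]); print("stand",p,np.round(e,1).tolist())
T=[("top",(0,.107,.126),(294.7,190.9)),("top",(0,-.107,.126),(350,218.2)),("top",(0,0,.160),(323,198.9)),("side",(0,0,.160),(340.5,194.9)),("side",(0,-.107,.126),(337,218))]
k,e=fit(T,p); print("keeper",k,np.round(e,1).tolist())
for n in ("side","top"):
  print(n,"tab",proj(n,[[k[0]-.063*np.cos(k[2]),k[1]-.063*np.sin(k[2]),.174]]), "bore",proj(n,[[p[0]-.165*np.sin(p[2]),p[1]+.165*np.cos(p[2]),.03]]))
print("shaker",tri((316.9,283),(390.9,267.4)), "housing",tri((340.5,194.9),(323,198.9)))
print("purple",at_z("top",[(378,304),(382,235),(334,281)],.02), "mug",at_z("top",[(419,206),(370,190)],.05))
print("mill",tri((327,182),(222,183)))
print("bore",p[0]-.165*np.sin(p[2]),p[1]+.165*np.cos(p[2]))
E
```

```text
stand [ 0.55065047  0.02256679 -0.17802888] [[-0.4, 0.6], [-1.3, 1.2], [0.2, 0.4], [-0.4, 1.0], [-0.7, 0.2], [1.7, -0.8], [-0.6, -2.6], [-1.0, -1.9], [0.1, -2.3]]
keeper [ 0.54646442  0.02102043 -0.1127542 ] [[-0.4, -1.1], [1.3, -0.3], [-0.5, -2.0], [-1.5, 0.9], [-0.3, 3.6]]
side tab [[317.1574598  190.73035103]] bore [[346.06871605 215.3003553 ]]
top tab [[311.85549986 207.40901098]] bore [[282.83814487 197.73363672]]
shaker (array([ 0.47675542, -0.25156928,  0.04005696]), np.float64(0.007500094893271702)) housing (array([0.54641026, 0.01808361, 0.15997815]), np.float64(0.010869335256182614))
purple [[ 0.34663815 -0.26131575  0.02      ]
 [ 0.59035238 -0.18031858  0.02      ]
 [ 0.36161786 -0.10845427  0.02      ]] mug [[ 0.73727682 -0.25588304  0.05      ]
 [ 0.72946276 -0.07885268  0.05      ]]
mill (array([0.51737249, 0.38604358, 0.07973378]), np.float64(0.011328166413177338))
bore 0.5798703113162457 0.1849589082744917
```

Measured positions:

| Thing | x (m) | y (m) |
|---|---|---|
| Shaker | 0.477 | -0.252 |
| Bore | 0.580 | 0.185 |
| Housing | 0.546 | 0.020 |

The two camera views disagree by 5–7 mm, so I'll refine later using the gripper as a reference. Moving now.

```bash
python3 -m jog '[{"dx":0.12,"dy":-0.08,"dz":0.04,"wz":-0.06},{"dx":0.12,"dy":-0.08,"dz":0.04,"wz":-0.06},{"dx":0.12,"dy":-0.08,"dz":0.04,"wz":-0.06},{"dx":0.12,"dy":-0.08,"dz":0.04,"wz":-0.06},{"dx":0.12,"dy":-0.08,"dz":0,"wz":-0.06}]'
python3 -m jog '[{"dx":0.08,"dy":-0.14,"wz":-0.06},{"dx":0.08,"dy":-0.14,"wz":-0.06},{"dx":0.08,"dy":-0.14,"wz":-0.06},{"dx":0.08,"dy":-0.14,"wz":-0.06},{"dx":0.08,"dy":-0.14,"wz":-0.06}]'
python3 -m jog '[{"dy":-0.16,"wz":-0.06},{"dy":-0.16,"wz":-0.06},{"dy":-0.16},{"dy":-0.16},{"dy":-0.16}]'
```

```text
invalid input
invalid input
invalid input
```

```bash
python3 -m jog '[{"wx":0,"wy":0,"wz":-0.06,"dx":0.12,"dy":-0.08,"dz":0.04,"hand":0.2},{"wx":0,"wy":0,"wz":-0.06,"dx":0.12,"dy":-0.08,"dz":0.04,"hand":0.2},{"wx":0,"wy":0,"wz":-0.06,"dx":0.12,"dy":-0.08,"dz":0.04,"hand":0.2},{"wx":0,"wy":0,"wz":-0.06,"dx":0.12,"dy":-0.08,"dz":0.04,"hand":0.2},{"wx":0,"wy":0,"wz":-0.06,"dx":0.12,"dy":-0.08,"dz":0,"hand":0.2}]' 20
```

```text
clock: 1.92
tool_pos: [0.3519, 0.4921, 0.281]
eef_rot: [0.449, 0.893, 0.002, 0.0]
contact_force: [0.8, 1.0, 0.5]
opening: 0.8
finger_force: 0.0
```

```bash
python3 -m jog '[{"wx":0,"wy":0,"wz":-0.06,"dx":0.1,"dy":-0.12,"dz":0,"hand":0.2},{"wx":0,"wy":0,"wz":-0.06,"dx":0.1,"dy":-0.12,"dz":0,"hand":0.2},{"wx":0,"wy":0,"wz":-0.06,"dx":0.1,"dy":-0.12,"dz":0,"hand":0.2},{"wx":0,"wy":0,"wz":-0.06,"dx":0.1,"dy":-0.12,"dz":0,"hand":0.2},{"wx":0,"wy":0,"wz":-0.06,"dx":0.1,"dy":-0.12,"dz":0,"hand":0.2}]'
python3 -m jog '[{"wx":0,"wy":0,"wz":-0.06,"dx":0,"dy":-0.16,"dz":0,"hand":0.2},{"wx":0,"wy":0,"wz":-0.05,"dx":0,"dy":-0.16,"dz":0,"hand":0.2},{"wx":0,"wy":0,"wz":0,"dx":0,"dy":-0.16,"dz":0,"hand":0.2},{"wx":0,"wy":0,"wz":0,"dx":0,"dy":-0.16,"dz":0,"hand":0.2},{"wx":0,"wy":0,"wz":0,"dx":0,"dy":-0.16,"dz":0,"hand":0.2}]'
python3 -m jog '[{"wx":0,"wy":0,"wz":0,"dx":0,"dy":-0.16,"dz":0,"hand":0.2},{"wx":0,"wy":0,"wz":0,"dx":0,"dy":-0.16,"dz":0,"hand":0.2},{"wx":0,"wy":0,"wz":0,"dx":0,"dy":-0.16,"dz":0,"hand":0.2},{"wx":0,"wy":0,"wz":0,"dx":0,"dy":-0.16,"dz":0,"hand":0.2},{"wx":0,"wy":0,"wz":0,"dx":0,"dy":-0.16,"dz":0,"hand":0.2}]'
```

```text
clock: 2.33
tool_pos: [0.4759, 0.3407, 0.279]
eef_rot: [0.693, 0.721, 0.0, -0.0]
contact_force: [1.0, -0.2, -0.2]
opening: 0.801
finger_force: 0.0
clock: 2.75
tool_pos: [0.4748, 0.1405, 0.2789]
eef_rot: [0.766, 0.643, 0.0, 0.0]
contact_force: [1.9, 0.0, 0.7]
opening: 0.802
finger_force: 0.0
clock: 3.17
tool_pos: [0.4748, -0.0596, 0.279]
eef_rot: [0.766, 0.643, 0.0, 0.0]
contact_force: [0.9, 0.8, -0.3]
opening: 0.802
finger_force: 0.0
```

```bash
python3 -m jog '[{"wx":0,"wy":0,"wz":0,"dx":0,"dy":-0.153,"dz":0,"hand":0.2},{"wx":0,"wy":0,"wz":0,"dx":0,"dy":-0.153,"dz":0,"hand":0.2},{"wx":0,"wy":0,"wz":0,"dx":0,"dy":-0.153,"dz":0,"hand":0.2},{"wx":0,"wy":0,"wz":0,"dx":0,"dy":-0.153,"dz":0,"hand":0.2},{"wx":0,"wy":0,"wz":0,"dx":0,"dy":-0.153,"dz":0,"hand":0.2}]'
python3 -m jog '[{"wx":0,"wy":0,"wz":0,"dx":0,"dy":0,"dz":-0.16,"hand":0.2},{"wx":0,"wy":0,"wz":0,"dx":0,"dy":0,"dz":-0.16,"hand":0.2},{"wx":0,"wy":0,"wz":0,"dx":0,"dy":0,"dz":-0.16,"hand":0.2},{"wx":0,"wy":0,"wz":0,"dx":0,"dy":0,"dz":-0.08,"hand":0.2},{"wx":0,"wy":0,"wz":0,"dx":0,"dy":0,"dz":0,"hand":0.2}]'
python3 - <<'E'
from h import *
s=r.get_state(); p=s["tool_pos"]; print(p)
o=[]
for n in ("side","top"):
    im=r.snapshot(n); cv2.imwrite(f"pics/{n}1.png",im[:,:,::-1])
    for d in r.masks_of(n,"salt_shaker"):
        v,u=np.nonzero(d["region"]); print(n,round(d["p"],2),np.round(d["bbox"]),u.mean(),v.mean())
    c=proj(n,[p])[0].astype(int); print(n,"tcp",proj(n,[p]), "c0",c-[48,48])
    a=im[c[1]-48:c[1]+72,c[0]-48:c[0]+48,::-1]; o.append(cv2.resize(a,None,fx=4,fy=4,interpolation=3))
cv2.imwrite("pics/crop2.png",np.hstack(o))
E
```

```text
clock: 3.58
tool_pos: [0.4748, -0.2509, 0.279]
eef_rot: [0.766, 0.643, 0.0, 0.0]
contact_force: [0.7, 0.5, 0.3]
opening: 0.801
finger_force: 0.0
clock: 4.0
tool_pos: [0.4724, -0.2476, 0.1348]
eef_rot: [0.766, 0.643, -0.002, -0.004]
contact_force: [0.2, 0.4, 0.4]
opening: 0.8
finger_force: 0.0
[ 0.47241531 -0.24760754  0.13479824]
side 0.94 [305. 267. 328. 300.] 316.70888468809073 283.5992438563327
side 0.78 [347. 261. 379. 286.] 361.16780045351476 272.5532879818594
side 0.76 [242. 282. 280. 308.] 260.7201365187713 294.0853242320819
side tcp [[313.02682349 247.19811531]] c0 [265 199]
top 0.6 [367. 227. 386. 240.] 376.0755813953488 234.13953488372093
top 0.56 [384. 260. 399. 278.] 390.6808510638298 269.2074468085106
top 0.56 [370. 291. 391. 320.] 378.21270718232046 304.8425414364641
top tcp [[393.29925207 250.16504692]] c0 [345 202]
```

View pics/crop2.png

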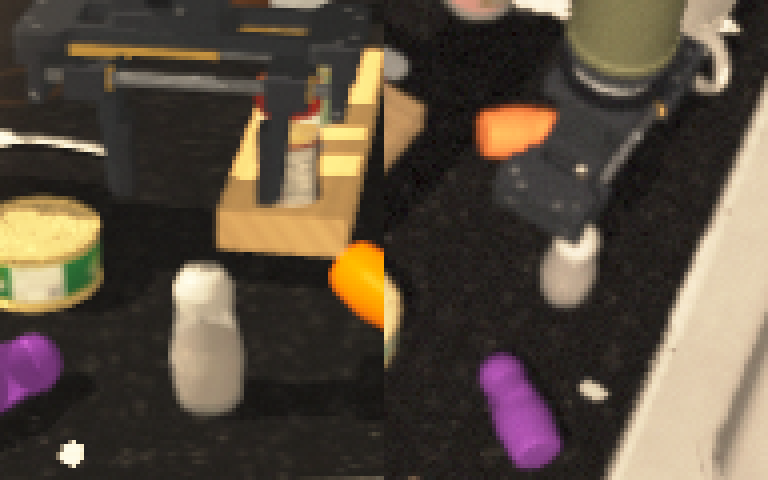

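```bash
cat >> fit.py <<'E'
def bb(n,x,y,zb=0):
    a=np.linspace(0,2*np.pi,40); P=np.concatenate([np.c_[x+q*np.cos(a),y+q*np.sin(a),0*a+z+zb] for q,z in ((.022,0),(.022,.07),(.016,.083),(.008,.09))])
    u=proj(n,P); return np.r_[u.min(0),u.max(0)]
def shk(n,box,x0=(.477,-.25)):
    s=least_squares(lambda p:bb(n,*p)-np.array(box),x0); return s.x,s.fun
E
python3 - <<'E'
from fit import *
print(shk("side",[307,264.5,326.3,302.8]))
print(shk("top",[384.5,256.4,398.7,278.9]))
print(shk("side",[305.,267,328,300])); print(shk("top",[384,257,399,279]))
print(r.get_state()["tool_pos"])
E
```

```text
(array([ 0.47927606, -0.25080715]), array([ 0.05372245, -1.03882565, -0.05719581,  0.88840414]))
(array([ 0.47421859, -0.25493895]), array([-1.36210995, -0.9134686 ,  1.32078932,  0.87830845]))
(array([ 0.47885911, -0.24956384]), array([ 1.88323558, -3.80187811, -1.94557454,  3.3789859 ]))
(array([ 0.47287607, -0.25512604]), array([-0.95812147, -1.16005518,  0.93010731,  1.13332335]))
[ 0.47632566 -0.24972077  0.14044918]
```

```bash
python3 -m jog '[{"wx":0,"wy":0,"wz":0,"dx":0.012,"dy":-0.004,"dz":-0.08,"hand":0.2},{"wx":0,"wy":0,"wz":0,"dx":0,"dy":0,"dz":-0.1,"hand":0.2},{"wx":0,"wy":0,"wz":0,"dx":0,"dy":0,"dz":-0.1,"hand":0.2},{"wx":0,"wy":0,"wz":0,"dx":0,"dy":0,"dz":-0.08,"hand":0.2},{"wx":0,"wy":0,"wz":0,"dx":0,"dy":0,"dz":-0.05,"hand":0.2}]'
python3 -m jog '[{"wx":0,"wy":0,"wz":0,"dx":0,"dy":0,"dz":0,"hand":0.3},{"wx":0,"wy":0,"wz":0,"dx":0,"dy":0,"dz":0,"hand":0.4},{"wx":0,"wy":0,"wz":0,"dx":0,"dy":0,"dz":0,"hand":0.6},{"wx":0,"wy":0,"wz":0,"dx":0,"dy":0,"dz":0,"hand":0.6},{"wx":0,"wy":0,"wz":0,"dx":0,"dy":0,"dz":0,"hand":0.6}]' 15
```

```text
clock: 4.62
tool_pos: [0.4789, -0.2504, 0.0363]
eef_rot: [0.766, 0.643, 0.0, 0.001]
contact_force: [0.0, -0.6, 0.5]
opening: 0.803
finger_force: 0.0
clock: 5.03
tool_pos: [0.4782, -0.2503, 0.0374]
eef_rot: [0.766, 0.643, 0.0, 0.001]
contact_force: [-2.3, 1.5, 2.6]
opening: 0.451
finger_force: 2.2
```

```bash
python3 -m jog '[{"wx":0,"wy":0,"wz":0,"dx":0,"dy":0,"dz":0,"hand":0.65},{"wx":0,"wy":0,"wz":0,"dx":0,"dy":0,"dz":0,"hand":0.7},{"wx":0,"wy":0,"wz":0,"dx":0,"dy":0,"dz":0,"hand":0.7}]' 15
python3 - <<'E'
from h import *
s=r.get_state(); p=s["tool_pos"]; print(p,s["opening"],s["finger_force"])
o=[]
for n in ("side","top"):
    im=r.snapshot(n); cv2.imwrite(f"pics/{n}2.png",im[:,:,::-1])
    c=proj(n,[p])[0].astype(int); print(n,"tcp",proj(n,[p]), "c0",c-[48,60])
    a=im[c[1]-60:c[1]+60,c[0]-48:c[0]+48,::-1]; o.append(cv2.resize(a,None,fx=4,fy=4,interpolation=3))
cv2.imwrite("pics/crop3.png",np.hstack(o))
E
```

```text
clock: 5.28
tool_pos: [0.4781, -0.2502, 0.0373]
eef_rot: [0.766, 0.643, 0.0, 0.0]
contact_force: [-1.5, 1.3, 8.0]
opening: 0.436
finger_force: 15.4
[ 0.4781005  -0.25023662  0.03733497] 0.4355172872401323 15.364644723013043
side tcp [[316.25686323 284.71145867]] c0 [268 224]
top tcp [[390.57408164 266.16757393]] c0 [342 206]
```

View pics/crop3.png

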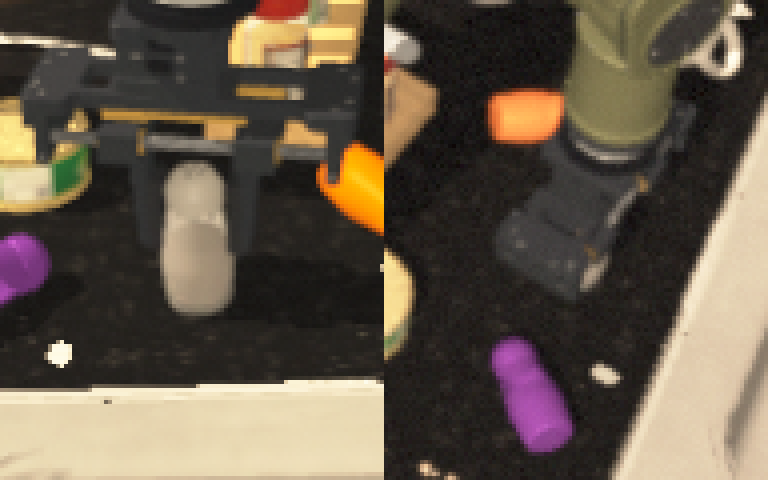

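The shaker is between the fingers at side (317,284). The pads are on its narrowing shoulder: opening 38 mm and an upward force of 8 N. I'll regrip about 8 mm lower.

```bash
python3 -m jog '[{"wx":0,"wy":0,"wz":0,"dx":0,"dy":0,"dz":0,"hand":0.4},{"wx":0,"wy":0,"wz":0,"dx":0,"dy":0,"dz":0,"hand":0.4},{"wx":0,"wy":0,"wz":0,"dx":0,"dy":-0.004,"dz":-0.02,"hand":0.4},{"wx":0,"wy":0,"wz":0,"dx":0,"dy":0,"dz":-0.014,"hand":0.45},{"wx":0,"wy":0,"wz":0,"dx":0,"dy":0,"dz":0,"hand":0.6}]' 15
python3 -m jog '[{"wx":0,"wy":0,"wz":0,"dx":0,"dy":0,"dz":0,"hand":0.7},{"wx":0,"wy":0,"wz":0,"dx":0,"dy":0,"dz":0,"hand":0.7},{"wx":0,"wy":0,"wz":0,"dx":0,"dy":0,"dz":0,"hand":0.7}]' 15
```

```text
clock: 5.8
tool_pos: [0.4776, -0.2509, 0.0268]
eef_rot: [0.766, 0.643, -0.0, -0.001]
contact_force: [0.7, -0.8, 0.1]
opening: 0.5
finger_force: 0.1
clock: 6.05
tool_pos: [0.4779, -0.251, 0.0276]
eef_rot: [0.766, 0.643, -0.0, -0.0]
contact_force: [-0.4, -0.4, -1.3]
opening: 0.471
finger_force: 14.8
```

```bash
python3 -m jog '[{"wx":0,"wy":0,"wz":0,"dx":0,"dy":0,"dz":0.06,"hand":0.75},{"wx":0,"wy":0,"wz":0,"dx":0,"dy":0,"dz":0.14,"hand":0.75},{"wx":0,"wy":0,"wz":0,"dx":0,"dy":0,"dz":0.16,"hand":0.75},{"wx":0,"wy":0,"wz":0,"dx":0,"dy":0,"dz":0.16,"hand":0.75},{"wx":0,"wy":0,"wz":0,"dx":0,"dy":0,"dz":0.16,"hand":0.75}]' 25
python3 -m jog '[{"wx":0,"wy":0,"wz":0,"dx":-0.02,"dy":0.12,"dz":0.1,"hand":0.75},{"wx":0,"wy":0,"wz":0,"dx":0,"dy":0.15,"dz":0.05,"hand":0.75},{"wx":0,"wy":0,"wz":0,"dx":0,"dy":0.16,"dz":0,"hand":0.75},{"wx":0,"wy":0,"wz":0,"dx":0,"dy":0.16,"dz":0,"hand":0.75},{"wx":0,"wy":0,"wz":0,"dx":0,"dy":0.16,"dz":0,"hand":0.75}]'
python3 -m jog '[{"wx":0,"wy":0,"wz":0,"dx":0,"dy":0.16,"dz":0,"hand":0.75},{"wx":0,"wy":0,"wz":0,"dx":0,"dy":0.16,"dz":0,"hand":0.75},{"wx":0,"wy":0,"wz":0,"dx":0,"dy":0.16,"dz":0,"hand":0.75},{"wx":0,"wy":0,"wz":0,"dx":0,"dy":0.16,"dz":0,"hand":0.75},{"wx":0,"wy":0,"wz":0,"dx":0.06,"dy":0.14,"dz":0,"hand":0.75}]'
```

```text
clock: 6.47
tool_pos: [0.4774, -0.2508, 0.1994]
eef_rot: [0.766, 0.643, -0.0, -0.0]
contact_force: [0.5, 0.4, -1.5]
opening: 0.463
finger_force: 24.7
clock: 6.88
tool_pos: [0.4726, -0.0619, 0.2358]
eef_rot: [0.766, 0.642, 0.0, 0.0]
contact_force: [0.2, -0.1, -1.0]
opening: 0.462
finger_force: 24.7
clock: 7.3
tool_pos: [0.4845, 0.1341, 0.2351]
eef_rot: [0.765, 0.644, -0.002, -0.002]
contact_force: [1.2, -0.9, -1.4]
opening: 0.466
finger_force: 24.7
```

```bash
cat > st.py <<'E'
from fit import *
off={"side":np.array([0,0.]),"top":None}
b=bb("top",.478,-.251)-np.array([384.5,256.4,398.7,278.9]); off["top"]=-np.array([(b[0]+b[2])/2,(b[1]+b[3])/2])
S=[("side",(-.045,-.105,.03),(320,251.3)),("side",(.045,-.105,.03),(353.3,252.8)),("side",(-.045,-.105,0),(319.5,261)),("side",(.045,-.105,0),(352.3,262.6)),("side",(.045,.205,.03),(361,211.3)),
("top",(-.045,-.105,.03),(338.4,245.5)),("top",(.045,-.105,.03),(355.8,229.1)),("top",(.045,.205,.03),(282.7,186.5)),("top",(-.045,.205,.03),(265.6,202.9))]
T=[("top",(0,.107,.126),(294.7,190.9)),("top",(0,-.107,.126),(350,218.2)),("top",(0,0,.160),(323,198.9)),("side",(0,0,.160),(340.5,194.9)),("side",(0,-.107,.126),(337,218))]
c=lambda L:[(n,l,np.array(u)-off[n]) for n,l,u in L]
p,e=fit(c(S),[.55,.02,-.17]); k,e2=fit(c(T),p)
def tr(p,l): 
    l=np.atleast_2d(l); C,s=np.cos(p[2]),np.sin(p[2]); return np.c_[p[0]+C*l[:,0]-s*l[:,1],p[1]+s*l[:,0]+C*l[:,1],l[:,2]]
E
python3 - <<'E'
from st import *
print(off,p,np.round(e,1).tolist(),k,np.round(e2,1).tolist(),"bore",tr(p,[0,.165,.03]),r.get_state()["tool_pos"])
a=np.linspace(0,2*np.pi,40)
sq=lambda x0,x1,y0,y1,z:np.array([(x0,y0,z),(x1,y0,z),(x1,y1,z),(x0,y1,z),(x0,y0,z)])
L=[(p,sq(-.045,.045,-.105,.205,.03)),(p,sq(-.045,.045,-.105,-.105,0)),(p,np.c_[.0245*np.cos(a),.165+.0245*np.sin(a),0*a+.03]),
(k,sq(-.02,.02,-.02,.02,.16)),(k,sq(-.012,.012,-.107,.107,.126)),(k,sq(-.07,-.056,-.013,.013,.174))]
o=[]
for n,x0,y0,w,h,f in (("side",305,175,70,95,5.6),("top",258,172,104,80,3.9)):
    im=cv2.imread(f"pics/{n}0.png")[y0:y0+h,x0:x0+w]; im=cv2.resize(im,None,fx=f,fy=f,interpolation=3)
    for q,l in L:
        u=(proj(n,tr(q,l))+off[n]-[x0,y0]+.5)*f-.5
        cv2.polylines(im,[np.round(u).astype(int)],False,(0,255,0),1)
    o.append(cv2.copyMakeBorder(im,0,540-len(im),0,0,0))
cv2.imwrite("pics/ov.png",np.hstack(o)); print(np.hstack(o).shape)
E
```

```text
{'side': array([0., 0.]), 'top': array([0.77261702, 1.41694811])} [ 0.55130253  0.02518205 -0.17829433] [[-0.2, 0.1], [-1.1, 0.7], [0.4, -0.0], [-0.3, 0.6], [-0.6, -0.1], [1.8, 0.2], [-0.5, -1.6], [-0.7, -0.9], [0.3, -1.3]] [ 0.54863766  0.02537727 -0.12210939] [[-0.3, -0.8], [0.9, 0.4], [-0.7, -1.6], [-0.8, 0.4], [0.1, 2.9]] bore [[0.58056548 0.18756641 0.03      ]] [0.48446012 0.13410062 0.23505044]
(540, 798, 3)
```

View pics/ov.png

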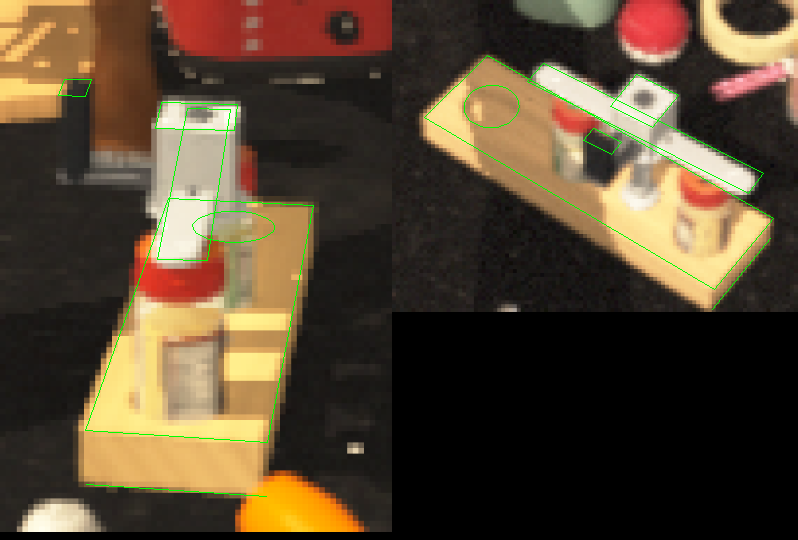

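The overlay fits the pictures to about 1 px. Side view: housing top (197,115) and tab (76,88) match. Top view: the bore ellipse is at (491,107). I'll do one refit with these sharper corners.

```bash
cat >> st.py <<'E'
s_=lambda u,v:(305+(u+.5)/5.6-.5,175+(v+.5)/5.6-.5); t_=lambda u,v:(258+(u-392+.5)/3.9-.5,172+(v+.5)/3.9-.5)
S=[("side",(-.045,-.105,.03),s_(80,429)),("side",(.045,-.105,.03),s_(268,441)),("side",(-.045,-.105,0),s_(81,484)),("side",(.045,-.105,0),s_(265,495)),("side",(.045,.205,.03),s_(313,205)),
("top",(-.045,-.105,.03),t_(712,290)),("top",(.045,-.105,.03),t_(773,217)),("top",(.045,.205,.03),t_(487,55)),("top",(-.045,.205,.03),t_(422,116))]
T=[("top",(0,.107,.126),t_(536,69)),("top",(0,-.107,.126),t_(755,187)),("top",(0,0,.160),t_(645,99)),("side",(0,0,.160),s_(197,115)),("side",(0,-.107,.126),s_(184,262)),("side",(-.063,0,.174),s_(76,88)),("top",(-.063,0,.174),t_(605,142))]
p,e=fit(c(S),[.55,.02,-.17]); k,e2=fit(c(T),p)
E
python3 - <<'E'
from st import *
print(p,np.round(e,1).tolist(),k,np.round(e2,1).tolist(),"bore",tr(p,[0,.165,.03]),"tab",tr(k,[-.063,0,.174]))
E
python3 -m jog '[{"wx":0,"wy":0,"wz":0,"dx":0.08,"dy":0.05,"dz":0,"hand":0.75},{"wx":0,"wy":0,"wz":0,"dx":0.1,"dy":0.05,"dz":0,"hand":0.75},{"wx":0,"wy":0,"wz":0,"dx":0.1,"dy":0.05,"dz":0,"hand":0.75},{"wx":0,"wy":0,"wz":0,"dx":0.1,"dy":0.05,"dz":0,"hand":0.75},{"wx":0,"wy":0,"wz":0,"dx":0,"dy":0,"dz":0,"hand":0.75}]'
```

```text
[ 0.55064985  0.02596549 -0.18130084] [[0.6, 0.1], [-0.6, 0.1], [0.5, -0.2], [-0.3, 0.1], [-0.1, -0.0], [0.1, -0.2], [-0.3, 0.4], [-0.2, -0.1], [0.4, 0.1]] [ 0.54922212  0.02451196 -0.12887329] [[0.3, 0.6], [0.4, -0.9], [0.1, 0.3], [0.2, 0.2], [-0.4, -0.4], [-0.0, -0.1], [-0.5, -0.4]] bore [[0.58040088 0.18826113 0.03      ]] tab [[0.48674456 0.03260852 0.174     ]]
clock: 7.72
tool_pos: [0.5871, 0.1848, 0.235]
eef_rot: [0.765, 0.644, 0.003, 0.001]
contact_force: [1.0, 0.3, -1.1]
opening: 0.462
finger_force: 24.7
```

```bash
python3 -m jog '[{"wx":0,"wy":0,"wz":0,"dx":-0.02,"dy":0.012,"dz":-0.1,"hand":0.75},{"wx":0,"wy":0,"wz":0,"dx":0,"dy":0,"dz":-0.15,"hand":0.75},{"wx":0,"wy":0,"wz":0,"dx":0,"dy":0,"dz":-0.15,"hand":0.75},{"wx":0,"wy":0,"wz":0,"dx":0,"dy":0,"dz":-0.15,"hand":0.75},{"wx":0,"wy":0,"wz":0,"dx":0,"dy":0,"dz":-0.05,"hand":0.75}]'
python3 -m jog '[{"wx":0,"wy":0,"wz":0,"dx":0,"dy":0,"dz":0,"hand":0.75},{"wx":0,"wy":0,"wz":0,"dx":0,"dy":0,"dz":0,"hand":0.75}]'
```

```text
clock: 8.13
tool_pos: [0.5738, 0.1833, 0.0805]
eef_rot: [0.766, 0.643, -0.004, -0.002]
contact_force: [-0.3, -0.4, -2.1]
opening: 0.461
finger_force: 24.7
clock: 8.3
tool_pos: [0.5782, 0.1842, 0.0858]
eef_rot: [0.766, 0.643, -0.0, 0.0]
contact_force: [0.0, -0.7, -1.1]
opening: 0.467
finger_force: 24.7
```

```bash
python3 -m jog '[{"wx":0,"wy":0,"wz":0,"dx":0.01,"dy":0.016,"dz":0,"hand":0.75},{"wx":0,"wy":0,"wz":0,"dx":0,"dy":0,"dz":-0.05,"hand":0.75},{"wx":0,"wy":0,"wz":0,"dx":0,"dy":0,"dz":-0.044,"hand":0.75},{"wx":0,"wy":0,"wz":0,"dx":0,"dy":0,"dz":0,"hand":0.75},{"wx":0,"wy":0,"wz":0,"dx":0,"dy":0,"dz":0,"hand":0.75}]'
python3 -m jog '[{"wx":0,"wy":0,"wz":0,"dx":0,"dy":0,"dz":-0.016,"hand":0.75},{"wx":0,"wy":0,"wz":0,"dx":0,"dy":0,"dz":-0.016,"hand":0.75},{"wx":0,"wy":0,"wz":0,"dx":0,"dy":0,"dz":0,"hand":0.75}]'
```

```text
clock: 8.72
tool_pos: [0.5799, 0.1882, 0.0612]
eef_rot: [0.766, 0.643, -0.001, -0.0]
contact_force: [-0.5, -0.0, -1.9]
opening: 0.456
finger_force: 24.7
clock: 8.97
tool_pos: [0.5801, 0.1882, 0.0531]
eef_rot: [0.766, 0.643, -0.0, -0.0]
contact_force: [-0.8, 0.2, -1.8]
opening: 0.464
finger_force: 24.7
```

```bash
python3 -m jog '[{"wx":0,"wy":0,"wz":0,"dx":0,"dy":0,"dz":-0.016,"hand":0.75},{"wx":0,"wy":0,"wz":0,"dx":0,"dy":0,"dz":-0.016,"hand":0.75},{"wx":0,"wy":0,"wz":0,"dx":0,"dy":0,"dz":-0.016,"hand":0.75},{"wx":0,"wy":0,"wz":0,"dx":0,"dy":0,"dz":-0.012,"hand":0.75},{"wx":0,"wy":0,"wz":0,"dx":0,"dy":0,"dz":0,"hand":0.75}]'
python3 -m jog '[{"wx":0,"wy":0,"wz":0,"dx":0,"dy":0,"dz":-0.006,"hand":0.75},{"wx":0,"wy":0,"wz":0,"dx":0,"dy":0,"dz":-0.004,"hand":0.75},{"wx":0,"wy":0,"wz":0,"dx":0,"dy":0,"dz":0,"hand":0.75}]'
```

```text
clock: 9.38
tool_pos: [0.58, 0.1883, 0.0379]
eef_rot: [0.766, 0.643, -0.001, -0.0]
contact_force: [0.1, 0.7, -1.7]
opening: 0.465
finger_force: 24.7
clock: 9.63
tool_pos: [0.5805, 0.1884, 0.0361]
eef_rot: [0.766, 0.643, -0.0, -0.0]
contact_force: [-0.0, -0.6, -0.9]
opening: 0.464
finger_force: 24.7
```

```bash
python3 -m jog '[{"wx":0,"wy":0,"wz":0,"dx":0,"dy":0,"dz":-0.004,"hand":0.75},{"wx":0,"wy":0,"wz":0,"dx":0,"dy":0,"dz":0,"hand":0.75}]'
python3 -m jog '[{"wx":0,"wy":0,"wz":0,"dx":0,"dy":0,"dz":-0.003,"hand":0.75},{"wx":0,"wy":0,"wz":0,"dx":0,"dy":0,"dz":0,"hand":0.75}]'
```

```text
clock: 9.8
tool_pos: [0.5805, 0.1884, 0.0352]
eef_rot: [0.766, 0.643, 0.0, 0.0]
contact_force: [0.4, 0.2, -1.7]
opening: 0.464
finger_force: 24.7
clock: 9.97
tool_pos: [0.5807, 0.1885, 0.0349]
eef_rot: [0.766, 0.643, 0.0, 0.0]
contact_force: [-0.3, -0.1, 1.2]
opening: 0.466
finger_force: 24.7
```

Floor contact: the z force went from -1.7 to +1.2 N at the expected height. Now I release and retreat upward, then look.

```bash
python3 -m jog '[{"wx":0,"wy":0,"wz":0,"dx":0,"dy":0,"dz":0,"hand":0.5},{"wx":0,"wy":0,"wz":0,"dx":0,"dy":0,"dz":0,"hand":0.4},{"wx":0,"wy":0,"wz":0,"dx":0,"dy":0,"dz":0,"hand":0.3},{"wx":0,"wy":0,"wz":0,"dx":0,"dy":0,"dz":0,"hand":0.3},{"wx":0,"wy":0,"wz":0,"dx":0,"dy":0,"dz":0.04,"hand":0.3}]'
python3 -m jog '[{"wx":0,"wy":0,"wz":0,"dx":0,"dy":0,"dz":0.1,"hand":0.3},{"wx":0,"wy":0,"wz":0,"dx":0,"dy":0,"dz":0.16,"hand":0.3},{"wx":0,"wy":0,"wz":0,"dx":0,"dy":0,"dz":0.16,"hand":0.3},{"wx":0,"wy":0,"wz":0,"dx":0,"dy":0,"dz":0.16,"hand":0.3},{"wx":0,"wy":0,"wz":0,"dx":0,"dy":0,"dz":0.16,"hand":0.66}]'
python3 -m jog '[{"wx":0,"wy":0,"wz":0.013,"dx":-0.14,"dy":-0.05,"dz":0,"hand":0.66},{"wx":0,"wy":0,"wz":0.013,"dx":-0.14,"dy":-0.05,"dz":0,"hand":0.66},{"wx":0,"wy":0,"wz":0,"dx":-0.14,"dy":-0.05,"dz":0,"hand":0.66},{"wx":0,"wy":0,"wz":0,"dx":-0.14,"dy":-0.05,"dz":0,"hand":0.66},{"wx":0,"wy":0,"wz":0,"dx":0,"dy":0,"dz":0,"hand":0.66}]'
python3 - <<'E'
from h import *
s=r.get_state(); print(s["tool_pos"],s["eef_rot"],s["opening"])
o=[]
for n,x0,y0,w,h,f in (("side",305,175,70,95,5.6),("top",258,172,104,80,3.9)):
    im=r.snapshot(n); cv2.imwrite(f"pics/{n}3.png",im[:,:,::-1])
    im=cv2.resize(im[y0:y0+h,x0:x0+w,::-1],None,fx=f,fy=f,interpolation=3)
    o.append(cv2.copyMakeBorder(im,0,540-len(im),0,0,0))
cv2.imwrite("pics/p3.png",np.hstack(o))
E
```

```text
clock: 10.38
tool_pos: [0.5792, 0.1881, 0.0432]
eef_rot: [0.766, 0.643, -0.002, -0.001]
contact_force: [0.5, -0.3, -0.6]
opening: 0.697
finger_force: 0.0
clock: 10.8
tool_pos: [0.5801, 0.1881, 0.2322]
eef_rot: [0.766, 0.642, 0.0, 0.0]
contact_force: [0.7, -0.0, 0.1]
opening: 0.649
finger_force: 0.0
clock: 11.22
tool_pos: [0.4299, 0.134, 0.2292]
eef_rot: [0.75, 0.662, -0.006, -0.003]
contact_force: [-0.5, -0.7, 0.6]
opening: 0.339
finger_force: 0.0
[0.42988486 0.13403275 0.22916885] [ 0.74975039  0.66168442 -0.0063129  -0.00286812] 0.3388184793986315
```

View pics/p3.png

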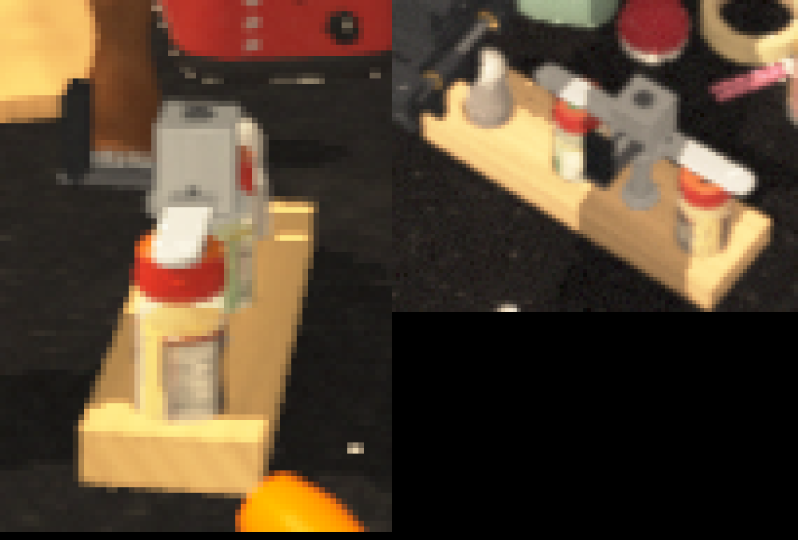

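The top view shows the shaker upright in its bore at (490,95). The bar and tab are unchanged, with the tab at side (76,88). Now to the tab at (0.487, 0.033).

```bash
python3 -m jog '[{"wx":0,"wy":0,"wz":0,"dx":0.05,"dy":-0.1,"dz":0,"hand":0.66},{"wx":0,"wy":0,"wz":0,"dx":0.05,"dy":-0.1,"dz":0,"hand":0.66},{"wx":0,"wy":0,"wz":0,"dx":0.05,"dy":-0.1,"dz":0,"hand":0.66},{"wx":0,"wy":0,"wz":0,"dx":0.05,"dy":-0.1,"dz":0,"hand":0.66},{"wx":0,"wy":0,"wz":0,"dx":0,"dy":0,"dz":0,"hand":0.66}]'
python3 -m jog '[{"wx":0,"wy":0,"wz":0,"dx":0,"dy":0,"dz":0,"hand":0.66}]'
```

```text
clock: 11.73
tool_pos: [0.4952, 0.0324, 0.2304]
eef_rot: [0.752, 0.659, 0.001, 0.003]
contact_force: [-0.3, -0.8, 0.3]
opening: 0.339
finger_force: 0.0
clock: 11.82
tool_pos: [0.4929, 0.037, 0.2299]
eef_rot: [0.75, 0.661, 0.001, 0.001]
contact_force: [-1.0, 0.5, 0.5]
opening: 0.341
finger_force: 0.0
```

```bash
python3 -m jog '[{"wx":0,"wy":0,"wz":0,"dx":-0.02,"dy":-0.018,"dz":-0.08,"hand":0.66},{"wx":0,"wy":0,"wz":0,"dx":0,"dy":0,"dz":-0.06,"hand":0.66},{"wx":0,"wy":0,"wz":0,"dx":0,"dy":0,"dz":0,"hand":0.66},{"wx":0,"wy":0,"wz":0,"dx":0,"dy":0,"dz":0,"hand":0.66},{"wx":0,"wy":0,"wz":0,"dx":0,"dy":0,"dz":0,"hand":0.66}]'
```

```text
clock: 12.23
tool_pos: [0.4864, 0.0349, 0.1951]
eef_rot: [0.749, 0.663, 0.001, 0.0]
contact_force: [-0.6, -0.2, -0.5]
opening: 0.34
finger_force: 0.0
```

```bash
python3 -m jog '[{"wx":0,"wy":0,"wz":-0.004,"dx":0.001,"dy":-0.008,"dz":-0.06,"hand":0.66},{"wx":0,"wy":0,"wz":0,"dx":0,"dy":0,"dz":-0.03,"hand":0.66},{"wx":0,"wy":0,"wz":0,"dx":0,"dy":0,"dz":-0.03,"hand":0.66},{"wx":0,"wy":0,"wz":0,"dx":0,"dy":0,"dz":0,"hand":0.66}]'
python3 -m jog '[{"wx":0,"wy":0,"wz":0,"dx":0,"dy":0,"dz":-0.05,"hand":0.66},{"wx":0,"wy":0,"wz":0,"dx":0,"dy":0,"dz":-0.05,"hand":0.66},{"wx":0,"wy":0,"wz":0,"dx":0,"dy":0,"dz":-0.008,"hand":0.66},{"wx":0,"wy":0,"wz":0,"dx":0,"dy":0,"dz":0,"hand":0.66},{"wx":0,"wy":0,"wz":0,"dx":0,"dy":0,"dz":0,"hand":0.66}]'
```

```text
clock: 12.57
tool_pos: [0.4854, 0.0323, 0.1637]
eef_rot: [0.752, 0.66, -0.001, -0.0]
contact_force: [0.2, -0.3, 0.4]
opening: 0.344
finger_force: 0.0
clock: 12.98
tool_pos: [0.4861, 0.032, 0.138]
eef_rot: [0.752, 0.659, 0.0, 0.0]
contact_force: [0.7, -0.8, -0.1]
opening: 0.339
finger_force: 0.0
```

Run:
```python
from h import *
s=r.get_state(); print(s["tool_pos"],s["eef_rot"],s["opening"],s["contact_force"])
o=[]
for n,x0,y0,w,h,f in (("side",290,150,70,95,5.6),("top",258,152,104,100,3.9)):
    im=r.snapshot(n); cv2.imwrite(f"pics/{n}4.png",im[:,:,::-1])
    im=cv2.resize(im[y0:y0+h,x0:x0+w,::-1],None,fx=f,fy=f,interpolation=3)
    o.append(cv2.copyMakeBorder(im,0,540-len(im),0,0,0))
cv2.imwrite("pics/p4.png",np.hstack(o))
```

```text
[0.48606643 0.03195187 0.13798098] [7.51868075e-01 6.59313512e-01 2.52280043e-04 1.63465857e-04] 0.33855419226244254 [ 0.74918006 -0.80989471 -0.06793856]
```

View pics/p4.png

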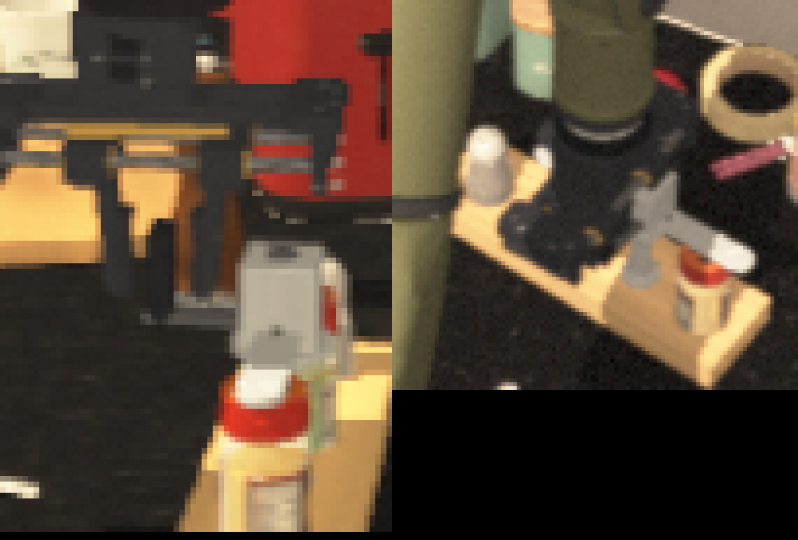

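Side view: the tab at (160,265) is centred between the fingers at (120,250) and (208,250). Pinching it.

```bash
python3 -m jog '[{"wx":0,"wy":0,"wz":0,"dx":0,"dy":0,"dz":0,"hand":0.75},{"wx":0,"wy":0,"wz":0,"dx":0,"dy":0,"dz":0,"hand":0.85},{"wx":0,"wy":0,"wz":0,"dx":0,"dy":0,"dz":0,"hand":0.95},{"wx":0,"wy":0,"wz":0,"dx":0,"dy":0,"dz":0,"hand":1},{"wx":0,"wy":0,"wz":0,"dx":0,"dy":0,"dz":0,"hand":1}]' 45
python3 -m jog '[{"wx":0,"wy":0,"wz":0,"dx":0,"dy":0,"dz":0,"hand":1},{"wx":0,"wy":0,"wz":0,"dx":0,"dy":0,"dz":0,"hand":1},{"wx":0,"wy":0,"wz":0,"dx":0,"dy":0,"dz":0,"hand":1}]'
```

```text
clock: 13.5
tool_pos: [0.4857, 0.0319, 0.1377]
eef_rot: [0.752, 0.659, 0.0, 0.0]
contact_force: [-0.9, 0.0, 2.9]
opening: 0.15
finger_force: 45.0
clock: 13.75
tool_pos: [0.4857, 0.0319, 0.1377]
eef_rot: [0.752, 0.659, 0.0, -0.0]
contact_force: [-1.6, -0.5, 4.7]
opening: 0.157
finger_force: 45.0
```

```bash
python3 -m jog '[{"wx":0,"wy":0,"wz":0,"dx":-0.02,"dy":0.0026,"dz":0,"hand":1},{"wx":0,"wy":0,"wz":0,"dx":-0.02,"dy":0.0026,"dz":0,"hand":1},{"wx":0,"wy":0,"wz":0,"dx":-0.02,"dy":0.0026,"dz":0,"hand":1},{"wx":0,"wy":0,"wz":0,"dx":-0.02,"dy":0.0026,"dz":0,"hand":1},{"wx":0,"wy":0,"wz":0,"dx":-0.018,"dy":0.0024,"dz":0,"hand":1}]'
python3 -m jog '[{"wx":0,"wy":0,"wz":0,"dx":0,"dy":0,"dz":0,"hand":1},{"wx":0,"wy":0,"wz":0,"dx":0,"dy":0,"dz":0,"hand":1}]'
```

```text
clock: 14.17
tool_pos: [0.4655, 0.035, 0.1379]
eef_rot: [0.752, 0.659, 0.004, 0.003]
contact_force: [9.4, -1.5, -4.9]
opening: 0.155
finger_force: 45.0
clock: 14.33
tool_pos: [0.4657, 0.035, 0.1379]
eef_rot: [0.752, 0.659, 0.004, 0.003]
contact_force: [9.2, -1.0, -4.5]
opening: 0.156
finger_force: 45.0
```

Moved 20 mm and the force is 9.3 N, so the latch is at about 19–20 mm. Pulling about 4 mm more.

```bash
python3 -m jog '[{"wx":0,"wy":0,"wz":0,"dx":-0.01,"dy":0.0013,"dz":0,"hand":1},{"wx":0,"wy":0,"wz":0,"dx":-0.008,"dy":0.001,"dz":0,"hand":1},{"wx":0,"wy":0,"wz":0,"dx":0,"dy":0,"dz":0,"hand":1}]'
```

```text
clock: 14.58
tool_pos: [0.4616, 0.0356, 0.1379]
eef_rot: [0.752, 0.659, 0.004, 0.003]
contact_force: [10.0, -1.5, -4.8]
opening: 0.155
finger_force: 45.0
```

```bash
python3 -m jog '[{"wx":0,"wy":0,"wz":0,"dx":0,"dy":0,"dz":0.02,"hand":1},{"wx":0,"wy":0,"wz":0,"dx":0,"dy":0,"dz":0.02,"hand":1},{"wx":0,"wy":0,"wz":0,"dx":0,"dy":0,"dz":0,"hand":1}]'
```

```text
clock: 14.83
tool_pos: [0.4619, 0.0355, 0.1483]
eef_rot: [0.752, 0.659, 0.004, 0.004]
contact_force: [10.5, -1.5, -2.3]
opening: 0.153
finger_force: 45.0
```

```bash
python3 -m jog '[{"wx":0,"wy":0,"wz":0,"dx":0,"dy":0,"dz":0.03,"hand":1},{"wx":0,"wy":0,"wz":0,"dx":0,"dy":0,"dz":0.03,"hand":1},{"wx":0,"wy":0,"wz":0,"dx":0,"dy":0,"dz":0.03,"hand":1},{"wx":0,"wy":0,"wz":0,"dx":0,"dy":0,"dz":0,"hand":1}]'
python3 -m jog '[{"wx":0,"wy":0,"wz":0,"dx":0,"dy":0,"dz":0.04,"hand":1},{"wx":0,"wy":0,"wz":0,"dx":0,"dy":0,"dz":0.05,"hand":1},{"wx":0,"wy":0,"wz":0,"dx":0,"dy":0,"dz":0.05,"hand":1},{"wx":0,"wy":0,"wz":0,"dx":0,"dy":0,"dz":0.05,"hand":1},{"wx":0,"wy":0,"wz":0,"dx":0,"dy":0,"dz":0.05,"hand":1}]'
python3 -m jog '[{"wx":0,"wy":0,"wz":0,"dx":0,"dy":0,"dz":0.03,"hand":1},{"wx":0,"wy":0,"wz":0,"dx":0,"dy":0,"dz":0,"hand":1},{"wx":0,"wy":0,"wz":0,"dx":0,"dy":0,"dz":0,"hand":1},{"wx":0,"wy":0,"wz":0,"dx":0,"dy":0,"dz":0,"hand":1},{"wx":0,"wy":0,"wz":0,"dx":0,"dy":0,"dz":0,"hand":1}]'
python3 - <<'E'
from h import *
s=r.get_state(); print(s["tool_pos"],s["eef_rot"],s["opening"],s["contact_force"],s["moment"],abs(s["qd"]).max())
o=[]
for n,x0,y0,w,h,f in (("side",290,150,70,95,5.6),("top",258,152,104,100,3.9)):
    im=r.snapshot(n); cv2.imwrite(f"pics/{n}5.png",im[:,:,::-1])
    im=cv2.resize(im[y0:y0+h,x0:x0+w,::-1],None,fx=f,fy=f,interpolation=3)
    o.append(cv2.copyMakeBorder(im,0,540-len(im),0,0,0))
cv2.imwrite("pics/p5.png",np.hstack(o))
E
```

```text
clock: 15.17
tool_pos: [0.4598, 0.0357, 0.1714]
eef_rot: [0.752, 0.659, 0.003, 0.002]
contact_force: [-5.4, 0.3, -0.2]
opening: 0.154
finger_force: 45.0
clock: 15.58
tool_pos: [0.4548, 0.0358, 0.2297]
eef_rot: [0.752, 0.659, -0.002, -0.001]
contact_force: [0.4, 1.2, -2.2]
opening: 0.156
finger_force: 45.0
clock: 16.0
tool_pos: [0.456, 0.0357, 0.2367]
eef_rot: [0.752, 0.659, -0.001, -0.001]
contact_force: [-0.1, 0.8, -1.7]
opening: 0.152
finger_force: 45.0
[0.45601519 0.03568007 0.23667788] [ 7.51826995e-01  6.59359669e-01 -8.31581953e-04 -5.51683944e-04] 0.15152292000074802 [-0.08012838  0.83840188 -1.65218534] [-0.08474041  0.18777366  0.00752314] 0.0038175205430917816
```

View pics/p5.png

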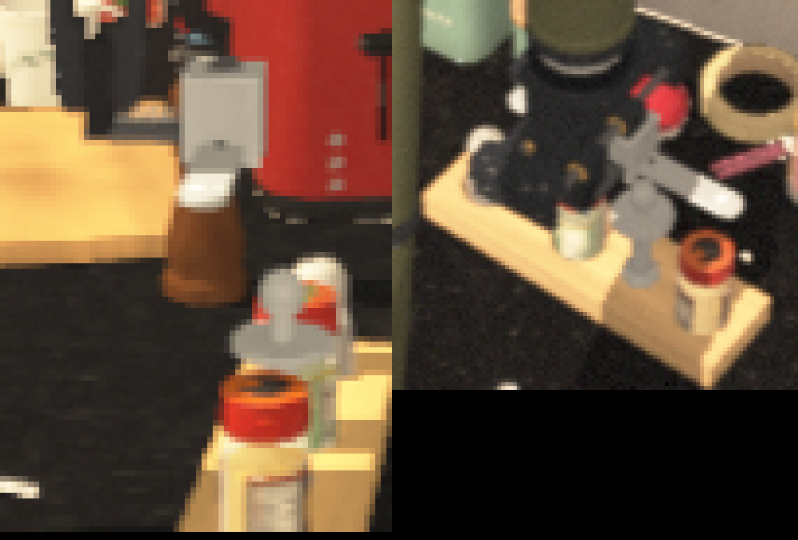

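The bar is free and level. Its housing is at side (222,115), well above the bare ball at (283,280), and the jars are standing. It sits about 30 mm off to the side, so I'll bring it back over its seat and settle.

```bash
python3 -m jog '[{"wx":0,"wy":0,"wz":0,"dx":0.03,"dy":-0.004,"dz":0.003,"hand":1},{"wx":0,"wy":0,"wz":0,"dx":0.03,"dy":-0.004,"dz":0.003,"hand":1},{"wx":0,"wy":0,"wz":0,"dx":0.03,"dy":-0.004,"dz":0,"hand":1},{"wx":0,"wy":0,"wz":0,"dx":0.029,"dy":-0.003,"dz":0,"hand":1},{"wx":0,"wy":0,"wz":0,"dx":0,"dy":0,"dz":0,"hand":1}]'
python3 -m jog '[{"wx":0,"wy":0,"wz":0,"dx":0,"dy":0,"dz":0,"hand":1},{"wx":0,"wy":0,"wz":0,"dx":0,"dy":0,"dz":0,"hand":1},{"wx":0,"wy":0,"wz":0,"dx":0,"dy":0,"dz":0,"hand":1},{"wx":0,"wy":0,"wz":0,"dx":0,"dy":0,"dz":0,"hand":1},{"wx":0,"wy":0,"wz":0,"dx":0,"dy":0,"dz":0,"hand":1}]'
python3 - <<'E'
from h import *
s=r.get_state(); print(s["tool_pos"],s["eef_rot"],s["contact_force"],abs(s["qd"]).max())
o=[]
for n,x0,y0,w,h,f in (("side",270,130,120,180,3),("top",230,130,220,180,2)):
    im=r.snapshot(n)
    im=cv2.resize(im[y0:y0+h,x0:x0+w,::-1],None,fx=f,fy=f,interpolation=3)
    o.append(cv2.copyMakeBorder(im,0,540-len(im),0,0,0))
cv2.imwrite("pics/p6.png",np.hstack(o))
E
```

```text
clock: 16.52
tool_pos: [0.489, 0.0317, 0.2391]
eef_rot: [0.752, 0.659, 0.001, 0.001]
contact_force: [0.7, -0.1, -2.4]
opening: 0.156
finger_force: 45.0
clock: 16.93
tool_pos: [0.4862, 0.032, 0.239]
eef_rot: [0.752, 0.659, -0.0, -0.0]
contact_force: [0.5, -0.3, -2.7]
opening: 0.152
finger_force: 45.0
[0.48623619 0.03198604 0.23902122] [ 7.51819370e-01  6.59369113e-01 -4.51689958e-05 -7.58103809e-05] [ 0.47326907 -0.3187587  -2.71087792] 0.0038596393349019306
```

View pics/p6.png

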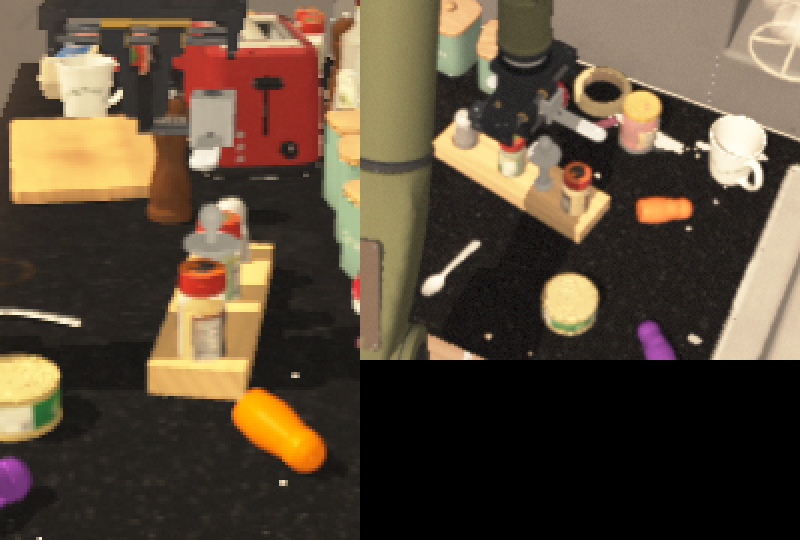

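The bar is level above the ball, with its housing at side (212,120) and the ball at (213,210). The shaker stands in the bore at top (465,130), and everything else is in place.

```bash
python3 -c "
from plant import r
print(r.finish_job())"
```

```text
the job is handed in; nothing more can be done
None
```

The job is handed in: the salt shaker stands upright on the floor of the empty bore and is released, and the gripper holds the keeper bar level and still about 10 cm above its seat, with the jars and other things in the last pictures still standing in place.

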